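# Press the adapter sleeve home in the heating block

### The job

Take the loose wide brass adapter sleeve and press it barrel-down into the empty well of the dry-block heater until its flange sits flush on the aluminium block all round, so that it conducts heat, then let go of it. The fit is stiff and the sprung block gives way, so press steadily until you feel the flange bottom, but never harder than 30 N. Leave the thin spare sleeve, beaker, bottle and timer where they stand.

Things in the scene. Friction and masses are not known exactly. Their poses are not given: they have to be found in the camera images.
- sleeve_center (a point): Wide brass adapter sleeve, the one to fit, loose and upright on the bench; point on its axis half-way up, 30 mm above its foot; z up. From the foot up: barrel 26 mm diameter, 24 mm long, its lowest 8 mm rounded in to 22 mm; flange 46 mm diameter, 6 mm thick (24 to 30 mm); grip collar 24 mm diameter, 30 mm tall (30 to 60 mm). About 120 g. Pinch the collar; fingertips may push on the flange's top.
- sleeve_shoulder (a point): Point on the same sleeve's axis in the plane of the flange's underside (its shoulder), 24 mm above the foot; it coincides with well_mouth when the sleeve is home.
- well_mouth (a point): Centre of the mouth of the empty well in the block's upper face; z up out of the well. 27 mm diameter, 30 mm deep, 2 mm chamfer. 5 to 23 mm down, four small spring tongues reach 1.5 mm into the barrel's path: it enters freely for about 5 mm, then must be pressed on against their drag (some 5 to 18 N) until the shoulder meets the block. It stays where it is left.
- block_top (a point): Centre of the aluminium block's upper face, 70 x 142 mm, 95 mm above the bench. The empty well lies 38 mm along its -y axis (the block's length); 38 mm along +y a thin sleeve is already seated for good (flange 36 mm, collar 18 mm in diameter, top 36 mm above the block). The x axis points away from the front with display and dial.
- heater: Grey housing of the dry-block heater, fixed, 112 x 170 mm, 48 mm high; origin under its centre. The block rides on soft springs in it: block and well give way by up to about 10 mm under the pressing force, by an amount that differs each time, and come back when released. Once the shoulder has met the block, the force keeps rising as one pushes further.
- thin_sleeve_center (a point): Thin brass spare sleeve, loose and upright on the bench, of the same height (60 mm) but with barrel and collar diameter 18 mm and flange diameter 36 mm; this point is on its axis half-way up. Must be left alone.
- beaker: Small clear beaker, 54 mm diameter, 68 mm tall, origin at the centre of its underside. Leave alone.
- bottle: Dark-capped small bottle, 50 mm diameter, 106 mm tall, origin at the centre of its underside. Leave alone.
- timer: Flat bench timer, 64 x 64 x 24 mm, origin at the centre of its underside. Leave alone.
- block (a joint): How far the aluminium block is pressed into the stiff mount under it, m: 0.00015 at rest and 0.00004 more for each N that presses on it, so 0.0014 at 30 N (a small movement beside the readings' noise). The soft springs under that mount are not part of this value.
Not all that is in view belongs to the job. Leave any green or red look-alike of the part that bears sleeve_center alone.

How it is judged:
By the outcome, as a careful person would: the job done as asked, in the order asked, and still so for the second after the job is handed in, with the robot touching nothing.
It also fails if it takes over 70 s, if anything falls off the work surface, if the arm or the gripper's body presses on something with over 40 N, if the wrist force passes 120 N, or if a joint passes its speed limit or range.

### The arm

A 6-joint arm with a two-finger parallel gripper is mounted at the origin on a cart in front of the work surface, level with it; the furniture and walls round the work are solid. World frame = base frame: x ahead of the robot, y to its left, z up, the work surface at z = 0. Lengths are in m, angles in rad, forces in N, time in s.
With the tool pointing down it reaches from about 0.35 to 0.975 m from the base axis. Payload 4.9 kg.
Tool frame: the origin (TCP) lies at the very end of the fingers, on their centre line; the grasp point (between the pads) lies 19 mm behind it; z points along the fingers, x is the direction in which the jaws open and shut, and the axes are right-handed (so a half turn about z gives the same grasp; the last joint's range is limited). The gripper opens to 85 mm and grips with 20 to 120 N. Pads are 22 mm wide; open, the fingers measure 114 mm over their backs; the gripper's body (76 mm by 85 mm) begins 54 mm behind the grasp point. The pads swing forward as they close: fully open they stand 13 mm farther back than shut.
Start: joints at [1.148, 0.053, 1.613, -0, 1.476, -0.119], TCP at [0.187, 0.596, 0.231] pointing down, gripper open.
Joint ranges: [-3.01, 3.01], [-1.01, 2.22], [0.06, 2.58], [-1.02, 4.17], [0.09, 2.62], [-3.14, 3.14]. Speed limits (rad/s): [2.57, 2.57, 3.14, 3.14, 3.14, 3.14].

### API

Orientations are given as a unit quaternion [w, x, y, z].
In Python, from plant import manip, imaging gives the robot as it stands.
- The arm moves only by the shell command python3 -m pendant 'ROWS'. ROWS is JSON, a list that holds one entry, the list of rows, each a list of 7 numbers: the turn, a rotation vector about the world's x, y, z in units of pi rad (1.0 is pi rad), then the shift along the world's x, y, z in units of 250 mm (1.0 is 250 mm), then the opening, from 0 (shut) to 1 (fully open). In form: [[[ax, ay, az, tx, ty, tz, claw], ...]]. A call has 1 to 20 rows; each row shifts and turns the commanded pose from where the row before left it; what a row does not reach is not made up. A row lasts 1/8 s, in which the tool goes at most 62.5 mm and 10.7 degrees, less where a joint would pass 70% of its speed; a pose out of reach is approached as far as the arm can. A call with a number of a shift or a turn outside -1 to 1 is refused whole. A call with a gripper value outside its range is refused whole. The fingers move at their own pace and stop on an object; the grip force is fixed at half the most. Time passes only in rows, so rows that do not move let the fingers close. It gives the time, the measured TCP pose, the force and the opening at its end, in the units of the state.
- manip.state(): the state, without advancing time (a new reading comes with each control period).
- imaging.grab_frame(name): name is "scene" or "top" or "wrist"; returns a dict with "frame" (420x560x3 uint8, blue, green, red), "mtx" (3x3 intrinsics, pixels), "k1" (the pictures are not rectified: a ray, as slopes to the right and down, at radius r is drawn at 1 + k1 r^2 times it, then the intrinsics apply), "world_to_cam" (4x4, takes a point from world to camera coordinates). Camera axes: x right, y down, z forward; pixel columns grow to the right and rows downward; lengths in m; the calibration is good to about 2 mm. A picture is of the moment at which its call begins. There is no depth.
- manip.job_done(): hands the job in, once; it reports no verdict.
The state is a dict: "time": time; "joint_pos": joint angles; "joint_vel": joint speeds; "joint_efforts": joint torques, N m; "tool_pos": TCP position; "tool_rot": TCP orientation; "contact_force": force on the tool from outside, world axes, zero at the start; "ft_torque": the same for the moment, N m; "gripper_width": opening from 0.0 (shut) to 1.0 (fully open).
Only numpy, scipy, OpenCV 4.12 (cv2) and the standard library are available. Lean on these libraries where they do the work, as an engineer would, in place of code of your own. Each camera call takes 0.05 s, during which the arm holds its last target. There are 200 camera calls.

## Working session

There is one attempt and no reset: what is moved stays moved. The work goes in short steps, Python scripts to look and compute and a shell command to move; the robot and the scene stay as the last step left them, time stands still between calls to the robot, and variables do not carry over. Pictures are saved under pics/ and viewed, about 8 in all and at most 12, crops included, and the job is handed in when it is done.

```bash
ls; mkdir -p pics; cat > h.py <<'E'
import numpy as np, cv2
from plant import manip, imaging
def grab(n):
    f=imaging.grab_frame(n); f['n']=n; return f
def proj(f,p):
    p=np.atleast_2d(p); M=np.array(f['world_to_cam']); c=p@M[:3,:3].T+M[:3,3]
    s=c[:,:2]/c[:,2:]; s=s*(1+f['k1']*(s**2).sum(1,keepdims=True))
    K=np.array(f['mtx']); return s@K[:2,:2].T+K[:2,2]
def ray(f,uv):
    K=np.array(f['mtx']); d=(np.array(uv,float)-K[:2,2])/[K[0,0],K[1,1]]
    s=d.copy()
    for _ in range(30): s=d/(1+f['k1']*(s@s))
    M=np.array(f['world_to_cam']); R=M[:3,:3]; return -R.T@M[:3,3], R.T@np.array([*s,1])
def onz(f,uv,z):
    o,d=ray(f,uv); return o+d*(z-o[2])/d[2]
E
python3 - <<'E'
from h import *
for n in ("top","scene"):
    f=grab(n); cv2.imwrite(f'pics/{n}0.png',f['frame']); 
    o,d=ray(f,(280,210)); print(n,o.round(3),d.round(2),f['k1'],f['mtx'][0][0])
print(manip.state())
E
```

```text
pics
top [ 0.216 -0.294  1.129] [ 0.22  0.01 -0.97] -0.052812937982553106 481.4089021037024
scene [-0.2    0.081  0.56 ] [ 0.73 -0.44 -0.53] -0.006122323233074046 484.22424295551724
{'time': 0.1, 'joint_pos': array([ 1.14799252e+00,  5.33195179e-02,  1.61416735e+00,  3.93011873e-06,
        1.47599795e+00, -1.19022168e-01]), 'joint_vel': array([ 0.00180977, -0.00187885, -0.00341279,  0.00013536, -0.00069287,
        0.00107322]), 'joint_efforts': array([ 5.41888130e-04, -3.94904888e+01, -3.71361065e+01, -7.66657718e-05,
        3.96969772e-03,  1.25004613e-05]), 'tool_pos': array([0.18673401, 0.59585764, 0.23016181]), 'tool_rot': array([ 4.63852638e-04,  8.05955961e-01,  5.91974741e-01, -8.24572523e-04]), 'contact_force': array([-1.06473718,  0.47520866, -0.20880891]), 'ft_torque': array([ 0.03056695, -0.0375065 ,  0.05065334]), 'gripper_width': 1.0017488722502896}
```

View pics/top0.png

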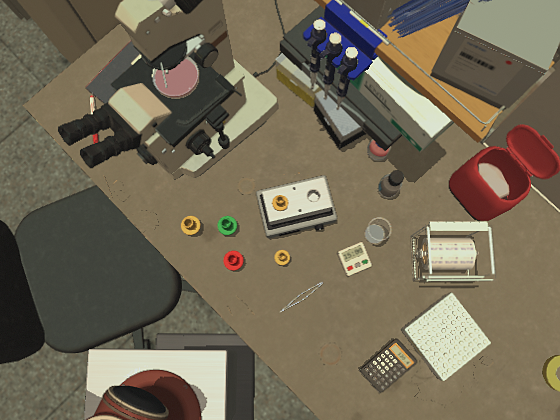

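View pics/scene0.png

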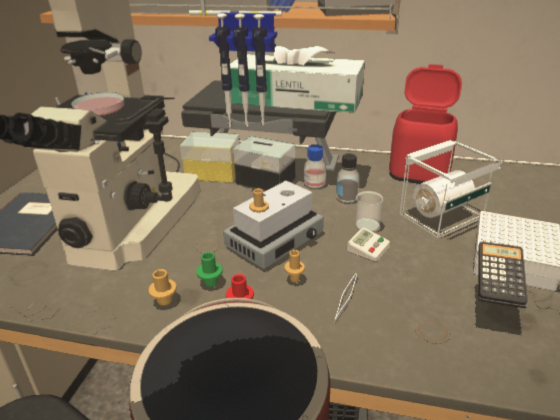

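The top view shows the candidates: brass at (190,226), green (228,226), red (234,261), small brass (282,258), and the seated brass one at (280,203). By the description, the wide loose brass one is at (190,226) in top and (162,288) in scene. The empty well is at (314,196) in top. I'll check this with a close crop.

```bash
python3 - <<'E'
from h import *
t=grab("top"); s=grab("scene")
a=cv2.resize(t['frame'][165:285,165:345],None,fx=4.4,fy=4.4,interpolation=cv2.INTER_CUBIC)[:, :792]
cv2.imwrite('pics/c1.png',a)
b=cv2.resize(s['frame'][170:320,140:340],None,fx=4,fy=4,interpolation=cv2.INTER_CUBIC)
cv2.imwrite('pics/c2.png',b)
# brass blob in both
for f,(x0,y0,x1,y1) in ((t,(175,210,208,243)),(s,(140,260,182,312)),(t,(270,245,296,270))):
    h=cv2.cvtColor(f['frame'][y0:y1,x0:x1],cv2.COLOR_BGR2HSV)
    m=(h[...,1]>130)&(h[...,2]>90)&(h[...,0]>10)&(h[...,0]<30)
    y,x=np.nonzero(m); print(f['n'],m.sum(),x.min()+x0,x.max()+x0,y.min()+y0,y.max()+y0,x.mean()+x0,y.mean()+y0)
for n,uv,z in (("sleeve flange",(190,226),.03),("thin",(282,258),.03),("well",(314,196),.095),("seated",(280,203),.131),("beaker",(377,231),.068)):
    print(n,onz(t,uv,z).round(4))
E
```

```text
top 252 181 200 216 234 190.29761904761904 224.9920634920635
scene 658 149 175 269 304 161.89665653495442 287.1626139817629
top 179 274 289 250 264 281.804469273743 257.0558659217877
sleeve flange [ 0.4302 -0.0736  0.03  ]
thin [ 0.3557 -0.2882  0.03  ]
well [ 0.4857 -0.3591  0.095 ]
seated [ 0.4608 -0.2842  0.131 ]
beaker [ 0.4119 -0.5015  0.068 ]
```

View pics/c1.png

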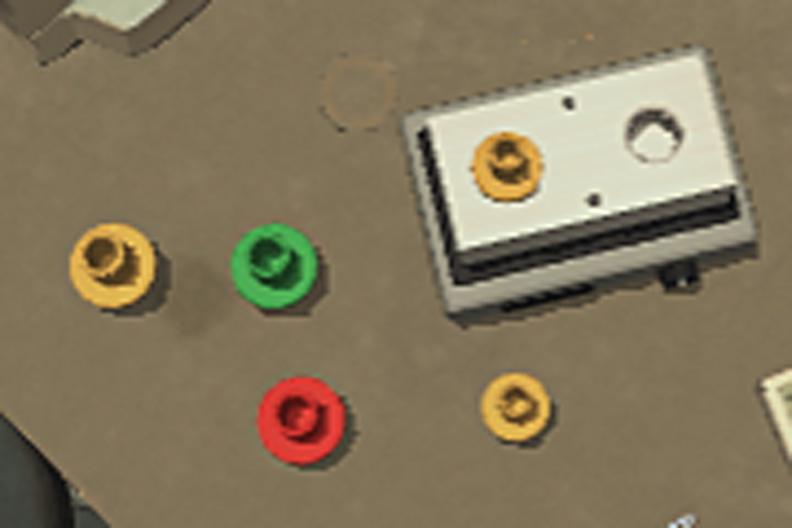

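View pics/c2.png

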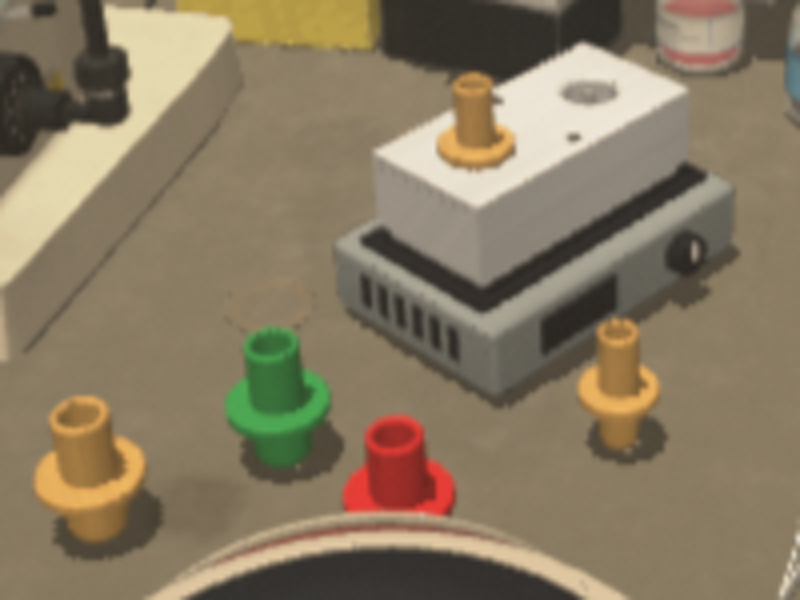

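The crops confirm it: the wide brass sleeve is at c1 (112,266), i.e. top px (190.5,225.5). The thin brass one is clearly narrower, and the empty well is at c1 (655,136). Next I'll compute positions and check how close the microscope is to the path.

```bash
python3 - <<'E'
from h import *
t=grab("top"); s=grab("scene")
def c1(u,v): return (165+(u+.5)/4.4-.5,165+(v+.5)/4.4-.5)
def c2(u,v): return (140+(u+.5)/4-.5,170+(v+.5)/4-.5)
def tri(a,b):
    (o,d),(p,e)=ray(t,a),ray(s,b)
    A=np.stack([d,-e],1); k=np.linalg.lstsq(A,p-o,rcond=None)[0]; x,y=o+k[0]*d,p+k[1]*e
    return ((x+y)/2).round(4),np.linalg.norm(x-y).round(4)
print('sleeve flange',onz(t,c1(112,266),.03),onz(s,c2(91,473),.03))
print('collar top',onz(t,c1(103,257),.06),onz(s,c2(81,413),.06))
w=onz(t,c1(655,136),.095); q=onz(t,c1(507,167),.101)
print('well',w,onz(s,c2(589,93),.095)); print('seated',q,onz(s,c2(476,142),.101))
d=(q-w)[:2]; print('block y angle',np.degrees(np.arctan2(d[1],d[0])),np.linalg.norm(d))
print('eyepiece',tri((68,133),(8,125)),tri((85,155),(68,128)))
E
```

```text
sleeve flange [ 0.43237292 -0.07369991  0.03      ] [ 0.43198531 -0.07092638  0.03      ]
collar top [ 0.4311953  -0.07486071  0.06      ] [ 0.43391707 -0.07198278  0.06      ]
well [ 0.48680264 -0.35799836  0.095     ] [ 0.48534155 -0.35253265  0.095     ]
seated [ 0.46911899 -0.28350869  0.101     ] [ 0.46795063 -0.27988341  0.101     ]
block y angle 103.3546498379357 0.0765599209737161
eyepiece (array([0.5384, 0.0822, 0.3235]), np.float64(0.025)) (array([0.4866, 0.0276, 0.3293]), np.float64(0.0583))
```

```bash
python3 -m pendant '[[[0,0,-0.04,0.07,-0.19,0,1],[0,0,-0.04,0.07,-0.19,0,1],[0,0,-0.04,0.07,-0.19,0,1],[0,0,-0.04,0.07,-0.19,0,1],[0,0,-0.04,0.07,-0.19,0,1],[0,0,-0.04,0.07,-0.19,0,1],[0,0,-0.04,0.07,-0.19,0,1],[0,0,-0.04,0.07,-0.19,0,1],[0,0,-0.04,0.07,-0.19,0,1],[0,0,-0.04,0.07,-0.19,0,1],[0,0,0,0,-0.19,0,1],[0,0,0,0,-0.19,0,1],[0,0,0,0,-0.19,0,1],[0,0,0,0.02,-0.19,0,1],[0,0,0,0,0,0,1]]]'; python3 - <<'E'
from h import *
from scipy.spatial.transform import Rotation as R
s=manip.state(); print(R.from_quat(np.roll(s['tool_rot'],-1)).as_matrix().round(3),s['joint_pos'])
f=grab("wrist"); cv2.imwrite('pics/w1.png',f['frame'])
o,d=ray(f,(280,210)); print(o,d,f['k1'],f['mtx'][0][0],proj(f,[[.432,-.073,.03],[.4868,-.358,.095]]))
E
```

```text
time: 2.17
tool_pos: [0.3668, -0.071, 0.2314]
tool_rot: [0.0, 1.0, 0.002, -0.0]
contact_force: [-0.2, 1.3, -0.1]
gripper_width: 0.996
[[ 1.     0.004 -0.   ]
 [ 0.004 -1.    -0.   ]
 [-0.     0.    -1.   ]] [-3.90983311e-01 -6.16794501e-01  2.15366394e+00 -3.37215438e-04
  1.60473694e+00 -3.95360514e-01]
[ 0.36690047 -0.00388575  0.37407105] [-0.02663988 -0.25583106 -0.96682006] -0.06434820589906978 338.3225681249628 [[351.84587412 189.86495764]
 [394.96335648 452.26263992]]
```

View pics/w1.png

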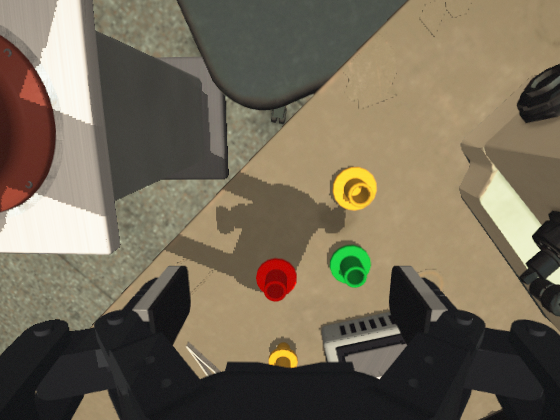

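The wrist view shows the wide sleeve at (355,188), the green one at (350,265), the red at (277,280) and the thin one at (283,360). I'll refine with an ellipse fit.

```bash
cat >> h.py <<'E'
def ell(f,x0,y0,x1,y1,z):
    h=cv2.cvtColor(f['frame'][y0:y1,x0:x1],cv2.COLOR_BGR2HSV)
    m=((h[...,1]>120)&(h[...,2]>70)&(h[...,0]>12)&(h[...,0]<32)).astype(np.uint8)
    c=max(cv2.findContours(m,0,cv2.CHAIN_APPROX_NONE)[0],key=cv2.contourArea)
    e=cv2.fitEllipse(cv2.convexHull(c)); uv=np.array(e[0])+[x0,y0]
    return uv,e[1],onz(f,uv,z)
E
python3 - <<'E'
from h import *
f=grab("wrist"); print(ell(f,325,155,390,222,.0285))
f=grab("top"); print(ell(f,175,210,208,243,.0285))
E
```

```text
(array([354.12023354, 189.84428787]), (43.811885833740234, 45.15262222290039), array([ 0.43465582, -0.07150014,  0.0285    ]))
(array([190.36970997, 224.89370537]), (18.98114776611328, 19.800546646118164), array([ 0.43308416, -0.07408837,  0.0285    ]))
```

```bash
python3 -m pendant '[[[0,0,0,0.09,-0.002,0,1],[0,0,0,0.09,-0.002,0,1],[0,0,0,0.09,-0.002,0,1],[0,0,0,0,0,-0.16,1],[0,0,0,0,0,-0.16,1],[0,0,0,0,0,-0.16,1],[0,0,0,0,0,0,1]]]'; python3 - <<'E'
from h import *
f=grab("wrist"); cv2.imwrite('pics/w2.png',f['frame'])
print(proj(f,[[.4345,-.0725,.03],[.4345,-.0725,.06]]),manip.state()['tool_pos'])
print(ell(f,220,100,340,260,.0285))
E
```

```text
time: 3.2
tool_pos: [0.4318, -0.0677, 0.1079]
tool_rot: [-0.001, 1.0, 0.007, -0.004]
contact_force: [0.6, -0.4, 0.7]
gripper_width: 1.001
[[293.39928839 229.50805545]
 [293.61185608 244.91878216]] [ 0.43367653 -0.06858823  0.11052953]
(array([294.07245636, 227.57598114]), (66.13723754882812, 66.62181091308594), array([ 0.43495528, -0.07158082,  0.0285    ]))
```

View pics/w2.png

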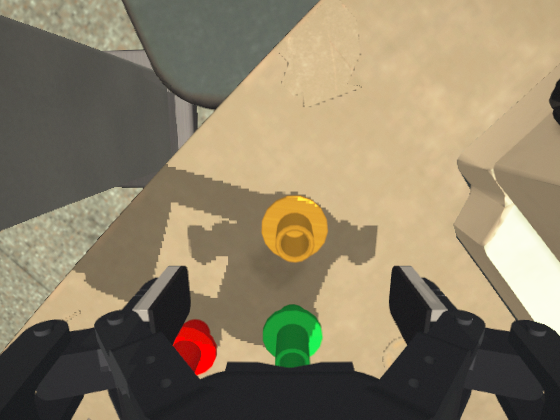

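```bash
python3 -m pendant '[[[0,0,0,0.008,-0.016,-0.08,1],[0,0,0,0,0,-0.1,1],[0,0,0,0,0,-0.1,1],[0,0,0,0,0,-0.02,1],[0,0,0,0,0,0,0],[0,0,0,0,0,0,0],[0,0,0,0,0,0,0],[0,0,0,0,0,0,0],[0,0,0,0,0,0,0],[0,0,0,0,0,0,0],[0,0,0,0,0,0,0]]]'; python3 - <<'E'
from h import *
p=[]
for i in range(6): f=grab("wrist"); s=manip.state(); p.append([*s['tool_pos'],s['gripper_width'],*s['contact_force']])
print(np.mean(p,0).round(4)); cv2.imwrite('pics/w3.png',f['frame'])
E
```

```text
time: 4.62
tool_pos: [0.437, -0.0744, 0.0373]
tool_rot: [0.0, 1.0, 0.005, 0.0]
contact_force: [-2.0, 0.7, 5.8]
gripper_width: 0.262
[ 0.437  -0.0744  0.0373  0.2589 -2.1202  0.2666  5.9599]
```

View pics/w3.png

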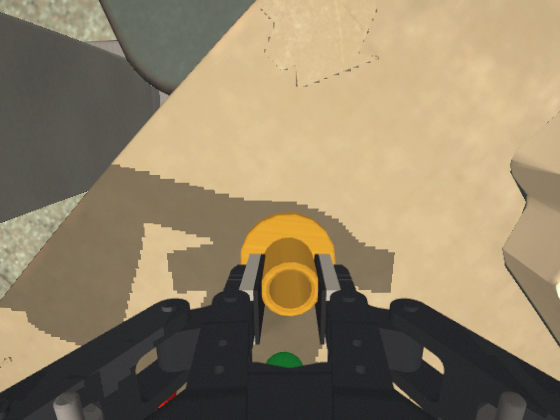

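The sleeve is held, with the collar between the pads at (290,290). The upward force of about 6 N should be the pad swing. Next I'll lift it and go to a hover near the well.

```bash
python3 -m pendant '[[[0,0,0,0,0,0.08,0],[0,0,0,0,0,0.15,0],[0,0,0,0,0,0.15,0],[0,0,0,0,0,0.15,0],[0,0,0,0,0,0.15,0],[0,0,0,0,0,0.15,0],[0,0,0.035,0.04,-0.18,0.02,0],[0,0,0.037,0.04,-0.18,0,0],[0,0,0,0.04,-0.18,0,0],[0,0,0,0.04,-0.18,0,0],[0,0,0,0.04,-0.18,0,0],[0,0,0,0,-0.04,0,0],[0,0,0,0,0,0,0],[0,0,0,0,0,0,0]]]'; python3 - <<'E'
from h import *
f=grab("wrist"); cv2.imwrite('pics/w4.png',f['frame'])
s=manip.state(); print(s['tool_pos'],s['gripper_width'],s['contact_force'])
print(proj(f,[[.4868,-.358,.095],[.469,-.2835,.101]]))
E
```

```text
time: 6.68
tool_pos: [0.4863, -0.308, 0.2486]
tool_rot: [-0.0, 0.993, 0.118, -0.0]
contact_force: [-0.3, 0.5, -1.1]
gripper_width: 0.261
[ 0.48642732 -0.30792057  0.24880121] 0.25896962313365496 [ 0.19924     0.66591647 -0.91363163]
[[276.93577818 248.81373225]
 [276.07088585 167.84853439]]
```

View pics/w4.png

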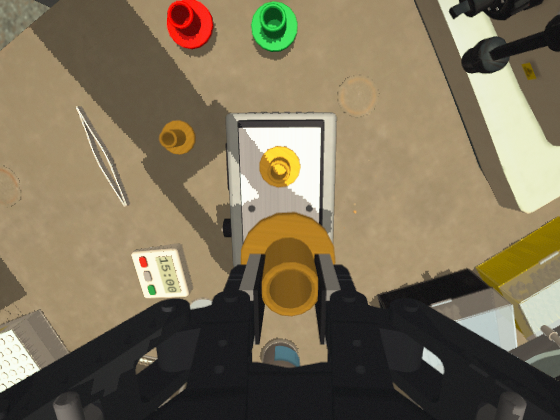

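The wrist picture's up direction is +y. It shows the seated sleeve at (280,167) and the held sleeve covering the well, so I'll step past the well.

```bash
python3 -m pendant '[[[0,0,0,0.03,-0.16,0,0],[0,0,0,0.04,-0.16,0,0],[0,0,0,0,0,0,0],[0,0,0,0,0,0,0]]]'; python3 - <<'E'
from h import *
f=grab("wrist"); cv2.imwrite('pics/w5.png',cv2.resize(f['frame'][80:360,140:420],None,fx=2.1,fy=2.1,interpolation=cv2.INTER_CUBIC))
np.savez('w5.npz',**{k:np.array(f[k]) for k in('frame','mtx','k1','world_to_cam')})
s=manip.state(); print(s['tool_pos'],s['tool_rot'])
print(proj(f,[[.4868,-.358,.095],[.469,-.2835,.101]]))
E
```

```text
time: 7.22
tool_pos: [0.504, -0.388, 0.2488]
tool_rot: [-0.0, 0.993, 0.118, -0.0]
contact_force: [0.3, 0.1, -0.4]
gripper_width: 0.257
[ 0.5040069  -0.38786619  0.24890958] [-1.93304214e-04  9.92947896e-01  1.18551417e-01  1.55609129e-05]
[[277.90276176 160.78009309]
 [277.18053023  66.41665117]]
```

View pics/w5.png

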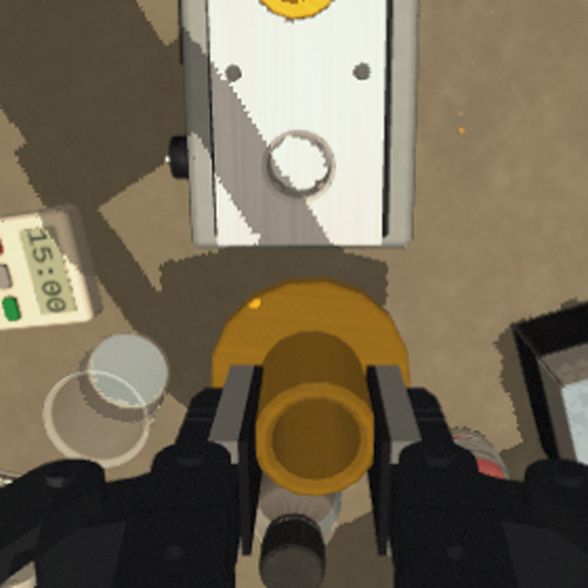

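The well is at crop (300,163), i.e. px (283,157.6). The held collar's rim is centred at about px (290,288.6). I'll fit both numerically and compute the relative shift.

```bash
cat >> h.py <<'E'
from scipy.optimize import least_squares
TH=np.linspace(0,2*np.pi,120,endpoint=False)
def circ(c,r): return np.stack([c[0]+r*np.cos(TH),c[1]+r*np.sin(TH),np.full(120,c[2])],1)
def fitcirc(f,x,y,z,r,search=6,sel=None):
    "slide a world circle so its image contour has max mean gradient magnitude; returns xy, score"
    g=cv2.GaussianBlur(cv2.cvtColor(f['frame'],cv2.COLOR_BGR2GRAY).astype(np.float32),(0,0),1.0)
    G=np.hypot(cv2.Sobel(g,5,1,0),cv2.Sobel(g,5,0,1)); best=(-1,)
    for rr in np.atleast_1d(r):
        for dx in np.arange(-search,search+.1,.25):
            for dy in np.arange(-search,search+.1,.25):
                p=proj(f,circ((x+dx/1e3,y+dy/1e3,z),rr))
                if sel is not None: p=p[sel(p)]
                p=p.astype(np.float32)
                v=cv2.remap(G,p[:,0],p[:,1],1); s=np.minimum(v,60).mean()
                if s>best[0]: best=(s,x+dx/1e3,y+dy/1e3,rr)
    return best
E
python3 - <<'E'
from h import *
f=dict(np.load('w5.npz'))
w0=onz(f,(282.9,157.6),.095); c0=onz(f,(290,288.6),.2718)
print('manual',w0,c0)
w=fitcirc(f,w0[0],w0[1],.095,[.0135,.0145,.0155]); print('well',w)
c=fitcirc(f,c0[0],c0[1],.2718,[.012],4); print('collar top',c)
fl=fitcirc(f,c0[0],c0[1],.2418,[.023],4,lambda p:(p[:,1]<250)); print('flange top',fl)
im=f['frame'].copy()
for q,z in ((w,.095),(c,.2718),(fl,.2418)):
    for p in proj(f,circ((q[1],q[2],z),q[3])): cv2.circle(im,tuple(int(v) for v in p.round()),0,(255,0,255),-1)
cv2.imwrite('pics/w5o.png',cv2.resize(im[80:360,140:420],None,fx=2.1,fy=2.1,interpolation=cv2.INTER_NEAREST))
E
```

```text
manual [ 0.49040395 -0.3542892   0.095     ] [ 0.50378451 -0.38448721  0.2718    ]
well (np.float32(60.0), np.float64(0.4876539471713122), np.float64(-0.35528919950800775), np.float64(0.0135))
collar top (np.float32(49.80503), np.float64(0.5037845083936984), np.float64(-0.38498721396595015), np.float64(0.012))
flange top (np.float32(57.6829), np.float64(0.5030345083936983), np.float64(-0.3857372139659501), np.float64(0.023))
```

View pics/w5o.png

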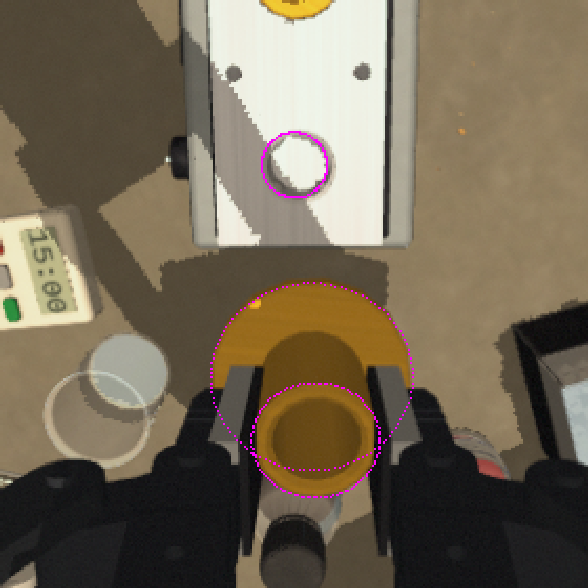

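The overlay shows the collar and flange circles matching, but the well fit slid left by 2 px, so the manual value is better. Next I'll descend to just above block height, still offset, for a sharper relative measurement.

```bash
python3 -m pendant '[[[0,0,0,-0.024,0.008,-0.12,0],[0,0,0,0,0,-0.15,0],[0,0,0,0,0,-0.14,0],[0,0,0,0,0,0,0],[0,0,0,0,0,0,0]]]'; python3 - <<'E'
from h import *
f=grab("wrist"); s=manip.state(); t=s['tool_pos']; print(t,s['contact_force'])
np.savez('w6.npz',**{k:np.array(f[k]) for k in('frame','mtx','k1','world_to_cam')})
im=cv2.resize(f['frame'][60:340,160:410],None,fx=2.1*1.0,fy=2.1,interpolation=cv2.INTER_CUBIC)
g=cv2.cvtColor(im,cv2.COLOR_BGR2GRAY)
for i in range(0,im.shape[1],50): cv2.putText(im,str(i),(i,8),0,.3,(0,0,255)); im[::4,i]=(0,0,255)
for i in range(0,im.shape[0],50): cv2.putText(im,str(i),(0,i+8),0,.3,(0,0,255)); im[i,::4]=(0,0,255)
cv2.imwrite('pics/w6.png',im)
E
```

```text
time: 7.9
tool_pos: [0.4987, -0.3871, 0.1482]
tool_rot: [0.001, 0.993, 0.118, 0.001]
contact_force: [0.1, -0.5, -0.8]
gripper_width: 0.256
[ 0.49905634 -0.38760245  0.14899197] [-0.67734588 -0.54341457 -0.31730323]
```

View pics/w6.png

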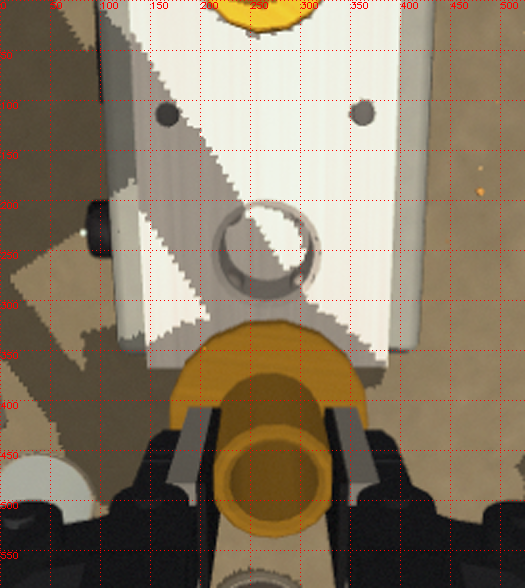

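The well's outer rim is centred at crop (267,249) and the held collar's rim at (273,481). The flange spans columns 170–368 with its top at row 320.

```bash
python3 - <<'E'
from h import *
f=dict(np.load('w6.npz'))
P=lambda u,v:(160+(u+.5)/2.1-.5,60+(v+.5)/2.1-.5)
w=onz(f,P(267,249),.095); tz=.1485; foot=tz-.0373
def fit(z,r,ext):  # ext: (colL,colR,rowTop,rowBot) crop coords; fit centre
    def res(c):
        p=proj(f,circ((c[0],c[1],z),c[2] if len(c)>2 else r)); u=(p-[160-.0,60])*2.1+.55
        v=[u[:,0].min()-ext[0],u[:,0].max()-ext[1],u[:,1].min()-ext[2]]
        if ext[3]: v.append(u[:,1].max()-ext[3])
        return v
    s=least_squares(res,[w[0],w[1]-.03,r]); return s.x,np.round(s.fun,1)
print('well',w, fit(.095,.0155,(213,321,199,299)))
print('collar',fit(foot+.06,.012,(214,332,425,537)))
print('flange',fit(foot+.03,.023,(170,368,320,None)))
wr=np.array([w[0],w[1]])
print('foot',foot)
E
```

```text
well [ 0.489629   -0.35400572  0.095     ] (array([ 0.48969315, -0.35427278,  0.01454742]), array([ 1.7, -1.7, -1.7,  1.8]))
collar (array([ 0.498415  , -0.38391718,  0.01131749]), array([-1.5,  1.5,  1.6, -1.7]))
flange (array([ 0.49740733, -0.38333406,  0.02248479]), array([ 0.,  0., -0.]))
foot 0.1112
```

```bash
python3 -m pendant '[[[0,0,0,-0.015,0.06,0,0],[0,0,0,-0.014,0.056,0,0],[0,0,0,0,0,-0.03,0],[0,0,0,0,0,-0.02,0],[0,0,0,0,0,0,0],[0,0,0,0,0,0,0]]]';python3 -m pendant '[[[0,0,0,0,0,-0.01,0],[0,0,0,0,0,-0.01,0],[0,0,0,0,0,0,0]]]'
```

```text
time: 8.7
tool_pos: [0.4907, -0.3584, 0.1337]
tool_rot: [-0.0, 0.993, 0.118, -0.0]
contact_force: [0.0, -0.1, -0.9]
gripper_width: 0.256
time: 9.07
tool_pos: [0.4906, -0.358, 0.1284]
tool_rot: [-0.0, 0.993, 0.118, -0.0]
contact_force: [-0.3, 0.2, -1.1]
gripper_width: 0.256
```

```bash
python3 -m pendant '[[[0,0,0,0,0,-0.01,0],[0,0,0,0,0,0,0]]]';python3 -m pendant '[[[0,0,0,0,0,-0.01,0],[0,0,0,0,0,0,0]]]';python3 -m pendant '[[[0,0,0,0,0,-0.008,0],[0,0,0,0,0,0,0]]]'
```

```text
time: 9.32
tool_pos: [0.4908, -0.358, 0.1261]
tool_rot: [-0.0, 0.993, 0.118, 0.0]
contact_force: [0.7, 0.1, -1.2]
gripper_width: 0.256
time: 9.57
tool_pos: [0.4908, -0.358, 0.1236]
tool_rot: [-0.0, 0.993, 0.118, 0.0]
contact_force: [0.8, 0.4, -1.8]
gripper_width: 0.255
time: 9.82
tool_pos: [0.491, -0.3581, 0.1219]
tool_rot: [0.0, 0.993, 0.118, 0.0]
contact_force: [1.7, 0.8, -0.8]
gripper_width: 0.263
```

```bash
python3 -m pendant '[[[0,0,0,0.001,0,-0.008,0],[0,0,0,0,0,0,0]]]';python3 -m pendant '[[[0,0,0,0.001,0,-0.008,0],[0,0,0,0,0,0,0]]]';python3 -m pendant '[[[0,0,0,0,0,-0.008,0],[0,0,0,0,0,0,0]]]'
```

```text
time: 10.07
tool_pos: [0.4914, -0.3583, 0.1205]
tool_rot: [0.0, 0.993, 0.118, 0.0]
contact_force: [1.8, 1.4, 2.4]
gripper_width: 0.263
time: 10.32
tool_pos: [0.4915, -0.3584, 0.1183]
tool_rot: [0.0, 0.993, 0.118, 0.0]
contact_force: [1.3, 2.4, 4.4]
gripper_width: 0.262
time: 10.58
tool_pos: [0.4915, -0.3583, 0.1162]
tool_rot: [0.0, 0.993, 0.118, 0.0]
contact_force: [1.2, 1.9, 4.3]
gripper_width: 0.257
```

```bash
python3 -m pendant '[[[0,0,0,0.001,0.002,-0.008,0],[0,0,0,0,0,0,0]]]';python3 -m pendant '[[[0,0,0,0,0,-0.008,0],[0,0,0,0,0,0,0]]]';python3 -m pendant '[[[0,0,0,0,0,-0.008,0],[0,0,0,0,0,0,0]]]'
```

```text
time: 10.82
tool_pos: [0.4916, -0.3581, 0.1145]
tool_rot: [0.001, 0.993, 0.118, 0.0]
contact_force: [0.3, 1.1, 7.4]
gripper_width: 0.254
time: 11.08
tool_pos: [0.4917, -0.3582, 0.113]
tool_rot: [0.001, 0.993, 0.118, 0.0]
contact_force: [0.2, 2.3, 8.8]
gripper_width: 0.258
time: 11.32
tool_pos: [0.4918, -0.3583, 0.1112]
tool_rot: [0.001, 0.993, 0.118, 0.0]
contact_force: [-0.8, 1.7, 9.2]
gripper_width: 0.259
```

```bash
python3 -m pendant '[[[0,0,0,0,0.001,-0.008,0],[0,0,0,0,0,0,0]]]';python3 -m pendant '[[[0,0,0,0,0,-0.006,0],[0,0,0,0,0,0,0]]]';python3 -m pendant '[[[0,0,0,0,0,-0.006,0],[0,0,0,0,0,0,0]]]'
```

```text
time: 11.58
tool_pos: [0.4918, -0.3582, 0.1095]
tool_rot: [0.001, 0.993, 0.118, 0.0]
contact_force: [-1.5, 2.5, 9.4]
gripper_width: 0.263
time: 11.82
tool_pos: [0.4919, -0.3583, 0.1083]
tool_rot: [0.001, 0.993, 0.118, 0.0]
contact_force: [-1.3, 1.4, 11.7]
gripper_width: 0.256
time: 12.08
tool_pos: [0.4919, -0.3583, 0.1069]
tool_rot: [0.001, 0.993, 0.118, 0.0]
contact_force: [-0.8, 2.4, 11.1]
gripper_width: 0.262
```

```bash
for i in 1 2; do :; done; python3 -m pendant '[[[0,0,0,0,0,-0.006,0],[0,0,0,0,0,0,0]]]';python3 -m pendant '[[[0,0,0,0,0,-0.006,0],[0,0,0,0,0,0,0]]]'
```

```text
time: 12.32
tool_pos: [0.4918, -0.3583, 0.1054]
tool_rot: [0.001, 0.993, 0.118, 0.0]
contact_force: [-1.8, 2.1, 12.3]
gripper_width: 0.26
time: 12.58
tool_pos: [0.4918, -0.3583, 0.104]
tool_rot: [0.001, 0.993, 0.118, 0.0]
contact_force: [-2.8, 2.4, 11.8]
gripper_width: 0.262
```

```bash
python3 -m pendant '[[[0,0,0,0,0,-0.006,0],[0,0,0,0,0,0,0]]]'
```

```text
time: 12.82
tool_pos: [0.4918, -0.3584, 0.1028]
tool_rot: [0.001, 0.993, 0.118, 0.0]
contact_force: [-3.4, 2.7, 14.5]
gripper_width: 0.26
```

```bash
python3 -m pendant '[[[0,0,0,-0.002,0.001,-0.005,0],[0,0,0,0,0,0,0]]]'
```

```text
time: 13.08
tool_pos: [0.4918, -0.3584, 0.1021]
tool_rot: [0.001, 0.993, 0.118, 0.001]
contact_force: [-2.6, 2.9, 14.6]
gripper_width: 0.259
```

```bash
python3 -m pendant '[[[0,0,0,0,0,-0.005,0],[0,0,0,0,0,0,0]]]'
```

```text
time: 13.32
tool_pos: [0.4918, -0.3584, 0.1012]
tool_rot: [0.001, 0.993, 0.118, 0.001]
contact_force: [-4.3, 3.3, 16.2]
gripper_width: 0.261
```

```bash
python3 -m pendant '[[[0,0,0,0,0,-0.004,0],[0,0,0,0,0,0,0]]]'
```

```text
time: 13.58
tool_pos: [0.4918, -0.3584, 0.1005]
tool_rot: [0.001, 0.993, 0.118, 0.001]
contact_force: [-3.4, 3.9, 16.0]
gripper_width: 0.26
```

```bash
python3 -m pendant '[[[0,0,0,-0.004,0.003,-0.004,0],[0,0,0,0,0,0,0]]]'
```

```text
time: 13.82
tool_pos: [0.4917, -0.3583, 0.1003]
tool_rot: [0.002, 0.993, 0.118, 0.002]
contact_force: [-2.0, 3.2, 18.2]
gripper_width: 0.258
```

```bash
python3 -m pendant '[[[0,0,0,0,0,-0.005,0],[0,0,0,0,0,0,0]]]'
```

```text
time: 14.08
tool_pos: [0.4917, -0.3584, 0.0994]
tool_rot: [0.002, 0.993, 0.118, 0.002]
contact_force: [-3.3, 2.5, 19.2]
gripper_width: 0.263
```

```bash
python3 -m pendant '[[[0,0,0,0,0,-0.005,0],[0,0,0,0,0,0,0]]]'
```

```text
time: 14.32
tool_pos: [0.4917, -0.3584, 0.0985]
tool_rot: [0.002, 0.993, 0.118, 0.002]
contact_force: [-3.2, 2.7, 21.4]
gripper_width: 0.263
```

```bash
python3 -m pendant '[[[0,0,0,0,0,-0.005,0],[0,0,0,0,0,0,0]]]'
```

```text
time: 14.58
tool_pos: [0.4918, -0.3584, 0.0976]
tool_rot: [0.002, 0.993, 0.118, 0.002]
contact_force: [-4.2, 4.3, 22.5]
gripper_width: 0.258
```

```bash
python3 -m pendant '[[[0,0,0,0,0,-0.004,0],[0,0,0,0,0,0,0]]]'
```

```text
time: 14.82
tool_pos: [0.4918, -0.3585, 0.0969]
tool_rot: [0.002, 0.993, 0.118, 0.002]
contact_force: [-4.5, 4.9, 23.5]
gripper_width: 0.26
```

```bash
python3 -m pendant '[[[0,0,0,0,0,-0.004,0],[0,0,0,0,0,0,0]]]'
```

```text
time: 15.08
tool_pos: [0.4918, -0.3585, 0.0962]
tool_rot: [0.002, 0.993, 0.118, 0.002]
contact_force: [-4.8, 6.1, 25.1]
gripper_width: 0.258
```

```bash
python3 -m pendant '[[[0,0,0,0,0,-0.003,0],[0,0,0,0,0,0,0]]]'; python3 - <<'E'
from h import *
a=[]
for i in range(8): f=grab("wrist"); a.append(manip.state()['contact_force'])
print(np.mean(a,0),np.std(a,0))
cv2.imwrite('pics/wp.png',f['frame']); s=grab("scene"); cv2.imwrite('pics/sp.png',s['frame'])
E
```

```text
time: 15.32
tool_pos: [0.4918, -0.3585, 0.0957]
tool_rot: [0.002, 0.993, 0.118, 0.002]
contact_force: [-5.3, 5.9, 25.5]
gripper_width: 0.262
[-5.23330614  5.77325521 25.48783265] [0.30245917 0.70173093 0.21328456]
```

```bash
python3 - <<'E'
from h import *
a=np.load('w6.npz')['frame']; b=cv2.imread('pics/wp.png')
for (y0,y1,x0,x1) in ((255,320,255,325),(210,250,270,310)):
    r=cv2.matchTemplate(b[y0-15:y1+15,x0-15:x1+15],a[y0:y1,x0:x1],cv2.TM_CCOEFF_NORMED); print(cv2.minMaxLoc(r)[1::2])
im=np.hstack([cv2.resize(b[150:330,200:370],None,fx=2.3,fy=2.3),cv2.resize(cv2.imread('pics/sp.png')[160:260,210:320],None,fx=3.6,fy=4.14)])
cv2.imwrite('pics/chk.png',im); print(im.shape)
E
```

```text
(0.9850063920021057, (15, 15))
(0.9744306802749634, (15, 15))
(414, 787, 3)
```

The sleeve did not slip in the grip (zero template shift). Above about 16 N the force rises steeply, and the geometry only fits if the shoulder has bottomed. I'll ease off, still gripping.

```bash
python3 -m pendant '[[[0,0,0,0,0,0.01,0],[0,0,0,0,0,0.01,0],[0,0,0,0,0,0,0]]]'
```

```text
time: 16.15
tool_pos: [0.4917, -0.3584, 0.0994]
tool_rot: [0.003, 0.993, 0.118, 0.002]
contact_force: [-3.6, 3.5, 18.6]
gripper_width: 0.258
```

```bash
python3 -m pendant '[[[0,0,0,0,0,0.01,0],[0,0,0,0,0,0,0]]]'
```

```text
time: 16.4
tool_pos: [0.4917, -0.3584, 0.1012]
tool_rot: [0.002, 0.993, 0.118, 0.002]
contact_force: [-1.8, 1.7, 15.8]
gripper_width: 0.258
```

```bash
python3 -m pendant '[[[0,0,0,0,0,0.012,0],[0,0,0,0,0,0.01,0],[0,0,0,0,0,0,0]]]'
```

```text
time: 16.77
tool_pos: [0.4915, -0.3582, 0.105]
tool_rot: [0.002, 0.993, 0.118, 0.002]
contact_force: [1.1, -1.1, 8.5]
gripper_width: 0.258
```

```bash
python3 -m pendant '[[[0,0,0,0,0,0.008,0],[0,0,0,0,0,0,0]]]'
```

```text
time: 17.02
tool_pos: [0.4915, -0.3581, 0.1064]
tool_rot: [0.002, 0.993, 0.118, 0.002]
contact_force: [3.5, -0.3, 6.1]
gripper_width: 0.258
```

```bash
python3 -m pendant '[[[0,0,0,0.003,-0.001,0.007,0],[0,0,0,0,0,0,0]]]'
```

```text
time: 17.27
tool_pos: [0.4915, -0.358, 0.1072]
tool_rot: [0.002, 0.993, 0.118, 0.001]
contact_force: [1.4, -2.0, 4.7]
gripper_width: 0.26
```

```bash
python3 -m pendant '[[[0,0,0,0,0,0,0.6],[0,0,0,0,0,0,1],[0,0,0,0,0,0,1],[0,0,0,0,0,0,1],[0,0,0,0,0,0,1],[0,0,0,0,0,0,1]]]'; python3 -m pendant '[[[0,0,0,0,0,0.06,1],[0,0,0,0,0,0.1,1],[0,0,0,0,0,0.15,1],[0,0,0,0,0,0.15,1],[0,0,0,0.03,-0.12,0.1,1],[0,0,0,0.03,-0.12,0,1],[0,0,0,0,0,0,1],[0,0,0,0,0,0,1]]]'; python3 - <<'E'
from h import *
w=grab("wrist"); s=grab("scene"); t=grab("top")
for f in(w,s,t): cv2.imwrite(f"pics/e_{f['n']}.png",f['frame'])
st=manip.state(); print(st['tool_pos'],st['contact_force'])
for f in (w,s):print(proj(f,[[.4905,-.3545,.101],[.4905,-.3545,.131]]))
S=cv2.resize(s['frame'][165:265,215:325],None,fx=5,fy=5,interpolation=cv2.INTER_CUBIC)
W=w['frame'][:400:2,::2]; T=cv2.resize(t['frame'][160:280,170:270+80],None,fx=1.2,fy=1.2)
o=np.zeros((500,800,3),np.uint8); o[:,:550]=S; o[:200,550:]=W[:,15:265]; h=min(T.shape[0],290); o[205:205+h,550:550+min(T.shape[1],250)]=T[:h,:250]
cv2.imwrite('pics/fin.png',o)
E
```

```text
time: 18.02
tool_pos: [0.4907, -0.3566, 0.1061]
tool_rot: [0.0, 0.993, 0.118, -0.0]
contact_force: [0.6, -0.1, 0.7]
gripper_width: 1.004
time: 19.02
tool_pos: [0.5056, -0.4162, 0.2462]
tool_rot: [-0.0, 0.993, 0.118, -0.0]
contact_force: [-0.1, 0.0, -0.4]
gripper_width: 1.002
[ 0.50560218 -0.41575073  0.24596399] [-1.16199108 -0.28264084 -0.32075682]
[[288.72736097 125.26055259]
 [288.64510354 125.75432422]]
[[286.23289533 188.79973895]
 [285.97081727 175.04867852]]
```

View pics/fin.png

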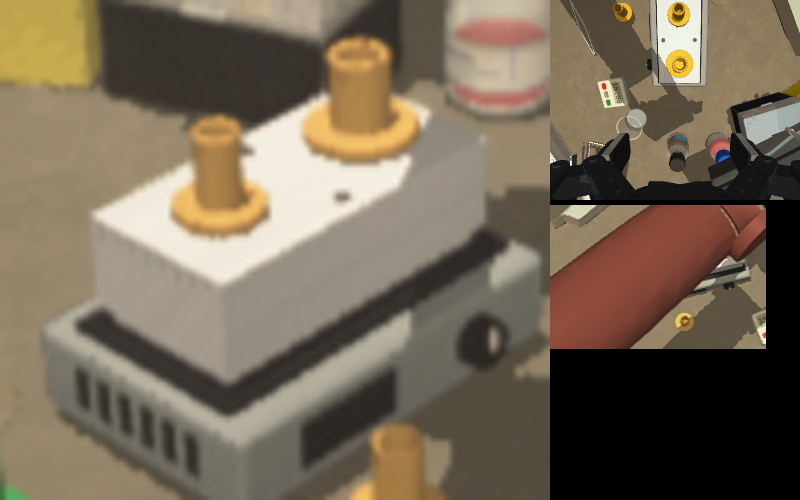

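The picture shows the wide sleeve seated upright beside the thin one, its flange on the block, and the neighbours standing. As a quick numeric flushness check I'll use the permanently seated sleeve as a control.

```bash
python3 - <<'E'
from h import *
w=grab("wrist"); s=grab("scene")
def mask(f,x0,y0,x1,y1):
    h=cv2.cvtColor(f['frame'][y0:y1,x0:x1],cv2.COLOR_BGR2HSV)
    m=((h[...,1]>110)&(h[...,2]>70)&(h[...,0]>8)&(h[...,0]<32)).astype(np.uint8)
    y,x=np.nonzero(m); return x.min()+x0,x.max()+x0,y.min()+y0,y.max()+y0
for n,bw,bs,rf,rc in (("wide",(255,95,325,165),(274,170,301,199),.023,.012),("thin",(255,0,320,60),(248,186,270,214),.018,.009)):
    uv,ax,p=ell(w,*bw,.101); print(n,uv,ax,p.round(4))
    m=mask(s,*bs); print(' scene bbox l r top bot',m)
    for z in (.095,.098):
        q=proj(s,np.r_[circ((p[0],p[1],z),rf),circ((p[0],p[1],z+.006),rf),circ((p[0],p[1],z+.036),rc)])
        print('  pred',z,np.r_[q[:,0].min(),q[:,0].max(),q[:,1].min(),q[:,1].max()].round(1))
E
```

```text
wide [288.0061264 126.9732933] (54.496559143066406, 55.403160095214844) [ 0.4902 -0.3556  0.101 ]
 scene bbox l r top bot (np.int64(276), np.int64(298), np.int64(172), np.int64(196))
  pred 0.095 [274.9 298.7 172.  197.4]
  pred 0.098 [274.9 298.7 170.7 196. ]
thin [286.87540245  28.23509598] (44.48965835571289, 48.8869743347168) [ 0.4717 -0.2823  0.101 ]
 scene bbox l r top bot (np.int64(250), np.int64(267), np.int64(188), np.int64(211))
  pred 0.095 [249.  268.6 187.2 211.8]
  pred 0.098 [248.9 268.6 185.8 210.4]
```

Geometry and forces say it is seated, but the image check is ambiguous at about 1 mm, and the opening pads could have lifted it slightly. As a safeguard I'll push on the flange top with the fingertips straddling the collar, ungripped, staying under 30 N.

```bash
python3 -m pendant '[[[0,0,0,-0.03,0.12,0,1],[0,0,0,-0.03,0.12,-0.1,1],[0,0,0,0,0,-0.15,1],[0,0,0,0,0,-0.15,1],[0,0,0,0,0,-0.1,1],[0,0,0,0,0,0,0.38],[0,0,0,0,0,0,0.38],[0,0,0,0,0,0,0.38],[0,0,0,0,0,0,0.38],[0,0,0,0,0,0,0.38],[0,0,0,0,0,0,0.38]]]'
```

```text
time: 20.65
tool_pos: [0.4908, -0.3567, 0.1212]
tool_rot: [0.0, 0.993, 0.118, 0.0]
contact_force: [0.9, -0.0, -0.5]
gripper_width: 0.38
```

```bash
python3 -m pendant '[[[0,0,0,0,0,-0.012,0.38],[0,0,0,0,0,0,0.38]]]'; python3 -m pendant '[[[0,0,0,0,0,-0.012,0.38],[0,0,0,0,0,0,0.38]]]'
```

```text
time: 20.9
tool_pos: [0.4905, -0.3564, 0.1175]
tool_rot: [-0.0, 0.993, 0.118, -0.0]
contact_force: [-0.1, -0.1, -0.0]
gripper_width: 0.379
time: 21.15
tool_pos: [0.4905, -0.3565, 0.1146]
tool_rot: [-0.0, 0.993, 0.118, -0.0]
contact_force: [-0.3, -0.2, -0.5]
gripper_width: 0.378
```

```bash
python3 -m pendant '[[[0,0,0,0,0,-0.012,0.38],[0,0,0,0,0,-0.012,0.38],[0,0,0,0,0,0,0.38]]]'; python3 -m pendant '[[[0,0,0,0,0,-0.012,0.38],[0,0,0,0,0,0,0.38]]]'
```

```text
time: 21.52
tool_pos: [0.4905, -0.3564, 0.1086]
tool_rot: [-0.0, 0.993, 0.118, -0.0]
contact_force: [0.3, 0.9, 0.2]
gripper_width: 0.379
time: 21.78
tool_pos: [0.4906, -0.3565, 0.1057]
tool_rot: [-0.0, 0.993, 0.118, -0.0]
contact_force: [0.3, 1.1, -0.2]
gripper_width: 0.378
```

```bash
python3 -m pendant '[[[0,0,0,0,0,-0.012,0.38],[0,0,0,0,0,0,0.38]]]'; python3 -m pendant '[[[0,0,0,0,0,-0.01,0.38],[0,0,0,0,0,0,0.38]]]'
```

```text
time: 22.02
tool_pos: [0.4905, -0.3565, 0.1027]
tool_rot: [-0.0, 0.993, 0.118, -0.0]
contact_force: [0.7, 0.1, -0.2]
gripper_width: 0.379
time: 22.28
tool_pos: [0.4908, -0.3569, 0.101]
tool_rot: [0.0, 0.993, 0.118, -0.0]
contact_force: [-0.6, 0.4, 2.6]
gripper_width: 0.383
```

```bash
python3 -m pendant '[[[0,0,0,0,0,-0.01,0.38],[0,0,0,0,0,0,0.38]]]'; python3 -m pendant '[[[0,0,0,0,0,-0.01,0.38],[0,0,0,0,0,0,0.38]]]'
```

```text
time: 22.52
tool_pos: [0.4906, -0.3571, 0.0988]
tool_rot: [0.0, 0.993, 0.118, -0.0]
contact_force: [-3.1, -0.1, 5.9]
gripper_width: 0.381
time: 22.78
tool_pos: [0.4907, -0.3572, 0.097]
tool_rot: [0.0, 0.993, 0.118, -0.0]
contact_force: [-4.0, 1.1, 8.8]
gripper_width: 0.377
```

```bash
python3 -m pendant '[[[0,0,0,0,0,-0.01,0.38],[0,0,0,0,0,0,0.38]]]';python3 -m pendant '[[[0,0,0,0,0,-0.01,0.38],[0,0,0,0,0,0,0.38]]]'
```

```text
time: 23.02
tool_pos: [0.4907, -0.3572, 0.0952]
tool_rot: [0.0, 0.993, 0.118, -0.0]
contact_force: [-5.9, 2.0, 11.3]
gripper_width: 0.381
time: 23.28
tool_pos: [0.4908, -0.3572, 0.0934]
tool_rot: [0.0, 0.993, 0.118, -0.0]
contact_force: [-7.4, 3.8, 14.4]
gripper_width: 0.381
```

```bash
python3 -m pendant '[[[0,0,0,-0.004,0,-0.01,0.38],[0,0,0,0,0,0,0.38]]]'; python3 -m pendant '[[[0,0,0,-0.002,0,-0.01,0.38],[0,0,0,0,0,0,0.38]]]'
```

```text
time: 23.52
tool_pos: [0.4907, -0.3572, 0.0919]
tool_rot: [0.001, 0.993, 0.118, 0.001]
contact_force: [-5.6, 5.1, 17.7]
gripper_width: 0.38
time: 23.78
tool_pos: [0.4907, -0.3573, 0.0903]
tool_rot: [0.001, 0.993, 0.118, 0.001]
contact_force: [-5.4, 6.2, 20.4]
gripper_width: 0.384
```

```bash
python3 -m pendant '[[[0,0,0,-0.002,0,-0.01,0.38],[0,0,0,0,0,0,0.38]]]'
```

```text
time: 24.02
tool_pos: [0.4907, -0.3573, 0.0886]
tool_rot: [0.001, 0.993, 0.118, 0.002]
contact_force: [-5.3, 7.3, 24.3]
gripper_width: 0.378
```

The response is linear at 1.6–2 N/mm from 0 to 24 N with no plateau, so there was no further insertion and the shoulder is bottomed. I'll retreat straight up.

```bash
python3 -m pendant '[[[0,0,0,0.002,0,0.015,0.38],[0,0,0,0.002,0,0.015,0.38],[0,0,0,0.004,0,0.015,0.38],[0,0,0,0,0,0.015,0.38],[0,0,0,0,0,0.015,0.38],[0,0,0,0,0,0.03,0.6],[0,0,0,0,0,0,1],[0,0,0,0,0,0,1],[0,0,0,0,0,0,1],[0,0,0,0,0,0.1,1],[0,0,0,0,0,0.15,1],[0,0,0,0,0,0.15,1],[0,0,0,0.03,-0.12,0.1,1],[0,0,0,0.03,-0.12,0,1],[0,0,0,0,0,0,1],[0,0,0,0,0,0,1]]]'; python3 - <<'E'
from h import *
w=grab("wrist"); s=grab("scene"); print(ell(w,255,85,325,165,.101))
a=cv2.imread('pics/e_scene.png').astype(int); d=np.abs(a-s['frame']).max(2)
print('scene change vs earlier: block',(d[165:265,215:325]>40).sum(),'thin/others',(d[240:310,140:320]>40).sum(),(d[140:260,330:400]>40).sum())
print(manip.state()['contact_force'],manip.state()['time'])
E
```

```text
time: 26.02
tool_pos: [0.5054, -0.416, 0.2333]
tool_rot: [-0.001, 0.993, 0.118, -0.0]
contact_force: [0.1, -0.2, -0.3]
gripper_width: 0.998
(array([287.91333008, 127.14745712]), (56.93916320800781, 58.10346984863281), array([ 0.48988964, -0.35558271,  0.101     ]))
scene change vs earlier: block 30 thin/others 11 18
[-0.32927386  0.00528892  0.08478291] 26.125
```

```bash
python3 -c "
from plant import manip; print(manip.job_done())"
```

```text
the job is handed in; nothing more can be done
None
```

I pressed the wide brass sleeve barrel-down into the empty well, released it, backed the arm off and handed the job in at about 26 s. The thin spare, beaker, bottle and timer were not touched, and neither were the green and red look-alikes.

- **Pressing force:** The first press peaked at about 25.5 N vertical (26.7 N total). I then pressed again with open fingertips on the flange, up to 24 N vertical (26 N total). Both readings are below the 30 N limit.
- **Flange bottomed:** In the first press, loading and unloading matched above about 16 N. The second press rose linearly with no further insertion.
- **Pictures:** The last one I viewed was taken before the second press. It shows the sleeve upright with its flange on the block. After the second press I only compared pixels, and almost nothing had changed in the scene.
- **Weaker checks:** Two height estimates, one from the scene camera and one from the tool height after the first press, put the sleeve about 1–1.5 mm high. That is about as fine as those measurements can resolve. I relied on the force behaviour instead, because neither estimate can prove flushness to better than about 1.5 mm.
- **Side force:** It reached about 8–9 N while pressing.

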